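# Return four dental models to their case pans

### The job

Each case in this dental lab runs under one colour: put each of the four stone models back into the case pan of the same colour as its base plate, teeth up, flat on the floor in the middle of the pan's large bay and squared up with the pan's sides (facing any of the four ways). Stone teeth chip, so set each model down gently and never drop it, and leave the jar and the screwdriver where they are.

Things in the scene. Friction and masses are not known exactly. Their poses are not given: they have to be found in the camera images.
- model_red: Loose dental model, 90-170 g: D-shaped red base plate 58 x 58 mm, 18 mm thick (round front to +x, flat heel at -x, upright parallel sides at y = +-29 mm); on it, within its outline, a cream stone horseshoe of teeth, 38 mm high in all. The red shows inside the horseshoe. Origin: centre of the underside, 29 mm from each edge; z up. Starts teeth up on the bench, any yaw.
- model_blue: Loose dental model, 90-170 g: D-shaped blue base plate 58 x 58 mm, 18 mm thick (round front to +x, flat heel at -x, upright parallel sides at y = +-29 mm); on it, within its outline, a cream stone horseshoe of teeth, 38 mm high in all. The blue shows inside the horseshoe. Origin: centre of the underside, 29 mm from each edge; z up. Starts teeth up on the bench, any yaw.
- model_green: Loose dental model, 90-170 g: D-shaped green base plate 58 x 58 mm, 18 mm thick (round front to +x, flat heel at -x, upright parallel sides at y = +-29 mm); on it, within its outline, a cream stone horseshoe of teeth, 38 mm high in all. The green shows inside the horseshoe. Origin: centre of the underside, 29 mm from each edge; z up. Starts teeth up on the bench, any yaw.
- model_yellow: Loose dental model, 90-170 g: D-shaped yellow base plate 58 x 58 mm, 18 mm thick (round front to +x, flat heel at -x, upright parallel sides at y = +-29 mm); on it, within its outline, a cream stone horseshoe of teeth, 38 mm high in all. The yellow shows inside the horseshoe. Origin: centre of the underside, 29 mm from each edge; z up. Starts teeth up on the bench, any yaw.
- pan_red: Fixed open red case pan, 30 mm high, walls and floor 3 mm (rim juts 4 mm out), axes along its sides, z up. Large bay: inside 122 mm along x, 126 mm along y. Origin: centre of this bay on the pan's underside; the bay's floor is 3 mm above it. On the +y side, past a 22 mm high divider, a small bay 34 mm wide holds a ticket and small parts; nothing goes there.
- pan_blue: Fixed open blue case pan, 30 mm high, walls and floor 3 mm (rim juts 4 mm out), axes along its sides, z up. Large bay: inside 122 mm along x, 126 mm along y. Origin: centre of this bay on the pan's underside; the bay's floor is 3 mm above it. On the +y side, past a 22 mm high divider, a small bay 34 mm wide holds a ticket and small parts; nothing goes there.
- pan_green: Fixed open green case pan, 30 mm high, walls and floor 3 mm (rim juts 4 mm out), axes along its sides, z up. Large bay: inside 122 mm along x, 126 mm along y. Origin: centre of this bay on the pan's underside; the bay's floor is 3 mm above it. On the +y side, past a 22 mm high divider, a small bay 34 mm wide holds a ticket and small parts; nothing goes there.
- pan_yellow: Fixed open yellow case pan, 30 mm high, walls and floor 3 mm (rim juts 4 mm out), axes along its sides, z up. Large bay: inside 122 mm along x, 126 mm along y. Origin: centre of this bay on the pan's underside; the bay's floor is 3 mm above it. On the +y side, past a 22 mm high divider, a small bay 34 mm wide holds a ticket and small parts; nothing goes there.
- jar: Bystander: amber jar with white cap, 52 mm wide, 68 mm high, loose, standing on the bench. Origin: centre of its underside. It stays where it is.
- screwdriver: Bystander: screwdriver with black handle, 180 mm long along its x axis (handle towards -x), 26 mm high, loose, lying on the bench beyond the models. Origin: middle of its length, at bench level. It stays where it is.

How it is judged:
By the outcome, as a careful person would: the job done as asked, in the order asked, and still so for the second after the job is handed in, with the robot touching nothing.
It also fails if it takes over 106 s, if anything falls off the work surface, if the arm or the gripper's body presses on something with over 40 N, if the wrist force passes 120 N, or if a joint passes its speed limit or range.

### The arm

A 6-joint arm with a two-finger parallel gripper is mounted at the origin on the work surface. World frame = base frame: x ahead of the robot, y to its left, z up, the work surface at z = 0. Lengths are in m, angles in rad, forces in N, time in s.
With the tool pointing down it reaches from about 0.35 to 0.775 m from the base axis. Payload 5.5 kg.
Tool frame: the origin (TCP) lies at the very end of the fingers, on their centre line; the grasp point (between the pads) lies 19 mm behind it; z points along the fingers, y is the line along which they close (so a half turn about z gives the same grasp; the last joint's range is limited). The gripper opens to 85 mm and grips with 20 to 120 N. Pads are 22 mm wide; open, the fingers measure 114 mm over their backs; the gripper's body (76 mm by 85 mm) begins 54 mm behind the grasp point. The pads swing forward as they close: fully open they stand 13 mm farther back than shut.
Start: joints at [1.132, 0.313, 0.046, 1.304, 0, 1.431], TCP at [0.169, 0.55, 0.231] pointing down, gripper open.
Joint ranges: [-2.76, 2.76], [-0.86, 1.69], [-1.03, 1.26], [-2.2, 2.34], [-1.47, 1.5], [-3.14, 3.14]. Speed limits (rad/s): [2.57, 2.57, 3.14, 3.14, 3.14, 3.14].

### API

Orientations are given as a unit quaternion [w, x, y, z].
In Python, from workcell import env gives the robot as it stands. The module is installed in compiled form; this text tells all that it offers.
- The arm moves only by the tool jog_arm, never from a script. Its arguments are lists of equal length, an entry for each row: "gripper": the opening, from 0 (shut) to 1 (fully open); "offset": the shift along the world's x, y, z in cm, a list of three; "twist": the turn about the world's z in degrees. In form: {"gripper": [gripper, ...], "offset": [[dx, dy, dz], ...], "twist": [twist, ...]}. A call has exactly 8 rows; each row is the pose to reach, as a shift and turn from the pose commanded when the call began; what a row does not reach only later rows make up. A row lasts 1/8 s, in which the tool goes at most 62.5 mm and 10.7 degrees, less where a joint would pass 70% of its speed; a pose out of reach is approached as far as the arm can. A call with a gripper value outside its range is refused whole. The fingers move at their own pace and stop on an object; "squeeze" is the grip in N (left out, the last holds). Time passes only in rows, so rows that repeat a pose let the fingers close, or fill a call up. It gives the time, the measured TCP pose, the force, the opening and the grip force at its end, in the units of the state.
- env.get_state(): the state, without advancing time (a new reading comes with each control period).
- env.read_camera(name): name is "side" or "top" or "wrist"; returns a dict with "image" (400x640x3 uint8, red, green, blue), "z_map" (400x640 float32, m along the optical axis (not along the pixel's ray), 0 where there is no reading), "fovy" (degrees; the focal length in pixels is half the picture's height over the tangent of half this angle, whatever the lens; pixels are square), "cx", "cy" (the principal point, pixels), "distortion" ([k1, k2, p1, p2, k3] as OpenCV has them; the pictures are not rectified), "cam_to_world" (4x4, takes a point from camera to world coordinates). Camera axes: x right, y up, looking along -z (the intrinsics and any distortion apply to the point x, -y, -z); pixel columns grow to the right and rows downward; lengths in m; the calibration is good to about 2 mm. A picture is of the moment at which its call begins.
- env.hand_in(): hands the job in; it is judged then, once.
The state is a dict: "clock": time; "joint_pos": joint angles; "qvel": joint speeds; "tau": joint torques, N m; "tcp_pos": TCP position; "orientation": TCP orientation; "wrist_force": force on the tool from outside, world axes, zero at the start; "ft_torque": the same for the moment, N m; "finger_gap": finger opening in m; "grip_force": force on a finger pad.
Only numpy, scipy, OpenCV 4.12 (cv2) and the standard library are available. Lean on these libraries where they do the work, as an engineer would, in place of code of your own. Each camera call takes 0.05 s, during which the arm holds its last target. There are 200 camera calls.

## Working session

There is one attempt and no reset: what is moved stays moved. The work goes in short steps, Python scripts to look and compute and a tool call to move; the robot and the scene stay as the last step left them, time stands still between calls to the robot, and variables do not carry over. Pictures are saved under pics/ and viewed, at most 14 in all, crops included, and the job is handed in when it is done.

Besides the shell and the picture viewer there is one more tool, called after ">>>" as name(argument=value, ...), one argument or row to a line, values as JSON. jog_arm: Moves the arm, as the interface text tells. Its arguments: {"type":"object","properties":{"gripper":{"type":"array"},"offset":{"type":"array"},"twist":{"type":"array"},"squeeze":{"type":"number"}},"required":["gripper","offset","twist"]}

```bash
mkdir -p pics; cat > h.py <<'E'
import numpy as np, cv2
from workcell import env
def cam(n):
    c=env.read_camera(n); f=200/np.tan(np.radians(c['fovy'])/2)
    c['K']=np.array([[f,0,c['cx']],[0,f,c['cy']],[0,0,1.]]); c['D']=np.array(c['distortion'],float); c['T']=np.array(c['cam_to_world']); return c
def save(c,n): cv2.imwrite('pics/'+n,c['image'][:,:,::-1])
def plane(c,uv,z):
    p=cv2.undistortPoints(np.array(uv,float).reshape(-1,1,2),c['K'],c['D']).reshape(-1,2)
    d=np.c_[p[:,0],-p[:,1],-np.ones(len(p))]@c['T'][:3,:3].T; o=c['T'][:3,3]
    return o+d*((z-o[2])/d[:,2])[:,None]
def cloud(c):
    v,u=np.mgrid[0:400,0:640]; uv=np.c_[u.ravel(),v.ravel()].astype(float)
    p=cv2.undistortPoints(uv.reshape(-1,1,2),c['K'],c['D']).reshape(-1,2); z=c['z_map'].ravel()
    P=np.c_[p[:,0]*z,-p[:,1]*z,-z]@c['T'][:3,:3].T+c['T'][:3,3]; P[z==0]=np.nan; return P.reshape(400,640,3)
E
python3 - <<'E'
from h import *
for n in('top','side'):
    c=cam(n); save(c,n+'0.png'); print(n,c['fovy'],c['T'].round(3).tolist(),c['D'],(c['z_map']>0).mean())
print(env.get_state())
E
```

```text
top 44.158166360926515 [[0.003, 0.997, -0.081, 0.487], [-1.0, 0.002, -0.021, -0.021], [-0.021, 0.082, 0.996, 1.177], [0.0, 0.0, 0.0, 1.0]] [-0.11322535  0.          0.          0.          0.        ] 0.99612109375
side 45.61307693845078 [[0.99, 0.115, -0.082, 0.473], [-0.139, 0.711, -0.69, -0.82], [-0.021, 0.694, 0.72, 0.913], [0.0, 0.0, 0.0, 1.0]] [-0.14639294  0.          0.          0.          0.        ] 0.99596484375
{'clock': 0.1, 'joint_pos': array([1.13239410e+00, 3.13944674e-01, 4.51465662e-02, 1.30354915e+00,
       6.60749265e-07, 1.43117837e+00]), 'qvel': array([-0.00154477, -0.00133393,  0.00319949, -0.00173426,  0.00050034,
       -0.00117157]), 'tau': array([ 3.07965092e-03, -4.81724238e+01,  2.99245155e+01,  1.27864850e-02,
       -8.49587605e-05,  2.17086944e-05]), 'tcp_pos': array([0.16910084, 0.54914727, 0.23050905]), 'orientation': array([-2.21327489e-04,  1.48837020e-01,  9.88861436e-01, -7.43211486e-04]), 'wrist_force': array([-0.31707321, -0.34404993, -0.68305092]), 'ft_torque': array([-0.00660753,  0.00466115, -0.01528073]), 'grip_force': 0.0, 'finger_gap': 0.08497071464392669}
```

View pics/top0.png

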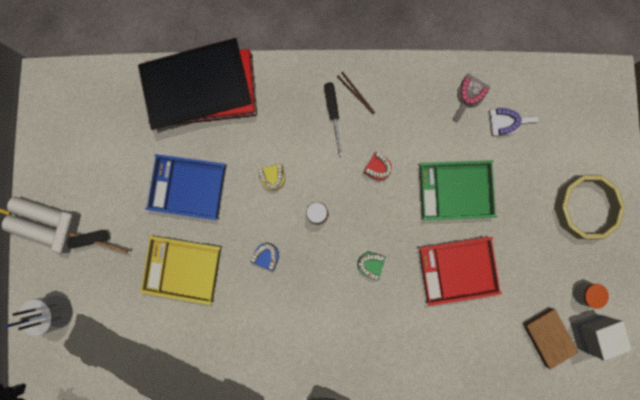

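View pics/side0.png

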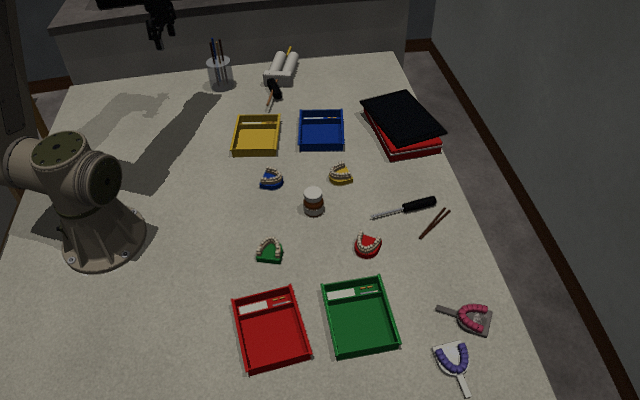

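The top view shows the pans: blue (188,187), yellow (183,270), green (457,190) and red (459,270). The models are yellow (272,176), blue (265,257), red (377,166) and green (371,265). The jar is at (317,212) and the screwdriver at (333,115). The side view agrees, with all models teeth up.

```bash
cat > m.py <<'E'
from h import *
HUE={'red':(0,8),'yellow':(22,34),'green':(50,80),'blue':(100,125)}
def cmask(im,k,smin=110,vmin=40):
    h=cv2.cvtColor(im,cv2.COLOR_RGB2HSV); a,b=HUE[k]
    m=(h[...,0]>=a)&(h[...,0]<=b)
    if k=='red': m|=h[...,0]>=172
    return m&(h[...,1]>smin)&(h[...,2]>vmin)
def model(c,P,k,xy,R=0.05):
    """centre, yaw of the front (deg) from the height cloud around xy"""
    near=np.hypot(P[...,0]-xy[0],P[...,1]-xy[1])<R
    m=near&(P[...,2]>0.011)&(P[...,2]<0.05)
    q=P[m][:,:2]; col=P[m&cmask(c['image'],k)][:,:2]
    (cx,cy),(w,h),a=cv2.minAreaRect((q*1000).astype(np.float32))
    ctr=np.array([cx,cy])/1000; d=ctr-np.median(col,0)
    # front: cream on the far side of coloured plate; heel-ward centroid
    best=max((a+90*i for i in range(4)),key=lambda t:np.dot(d,[np.cos(np.radians(t)),np.sin(np.radians(t))]))
    return ctr,(best+180)%360-180,(w,h),d*1000,len(q)
E
python3 - <<'E'
from m import *
c=cam('top'); P=cloud(c); im=c['image']
px={'yellow':(272,176),'blue':(265,257),'red':(377,166),'green':(371,265)}
pp={'blue':(188,187),'yellow':(183,270),'green':(457,190),'red':(459,270)}
for k in px:
    u,v=px[k]; print('model',k,[np.round(x,4) for x in model(c,P,k,P[v,u,:2])])
for k in pp:
    u,v=pp[k]; m=np.zeros((400,640),bool); m[v-45:v+45,u-55:u+55]=1
    xy=P[v,u]; 
    # rim (z~30) and floor (z<8) of the coloured pan
    cm=cmask(im,k)&m
    rim=cm&(P[...,2]>0.02)&(P[...,2]<0.04)
    r=cv2.minAreaRect((P[rim][:,:2]*1000).astype(np.float32))
    fl=(cm&(P[...,2]<0.012)&(np.hypot(P[...,0]-xy[0],P[...,1]-xy[1])<0.1)).astype(np.uint8)
    n,l,s,ce=cv2.connectedComponentsWithStats(fl); i=1+s[1:,4].argmax()
    f=cv2.minAreaRect((P[l==i][:,:2]*1000).astype(np.float32))
    print('pan',k,'rim',np.round(np.hstack([r[0],r[1],r[2]]),1),'floor',np.round(np.hstack([f[0],f[1],f[2]]),1),'z',xy[2].round(4))
for u,v in((317,212),(333,110)): print(P[v,u].round(3))
w=cam('wrist'); print(w['fovy'],w['T'].round(3).tolist())
E
```

```text
model yellow [array([0.6312, 0.122 ]), np.float64(-166.5858), array([58.0305, 58.5459]), array([-6.6109, -0.5532]), np.int64(535)]
model blue [array([0.4462, 0.135 ]), np.float64(-21.175), array([58.0571, 58.0426]), array([ 8.8344, -3.1034]), np.int64(556)]
model red [array([ 0.6549, -0.1322]), np.float64(-119.374), array([58.5962, 58.3742]), array([-2.7061, -7.4148]), np.int64(541)]
model green [array([ 0.426, -0.11 ]), np.float64(71.6671), array([58.4289, 57.4815]), array([3.6654, 8.9243]), np.int64(553)]
pan blue rim [607.6 327.9 170.8 132.7  82.1] floor [606.9 314.7 122.  122.8  82.2] z 0.0045
pan yellow rim [410.9 337.7 172.7 136.5  81.2] floor [407.2 324.1 122.2 121.1  81.9] z 0.0012
pan green rim [ 599.7 -316.4  130.2  164.7    2.9] floor [ 601.8 -336.3  120.8  122.4    2.2] z 0.0061
pan red rim [ 411.  -319.1  137.6  172.7    8.1] floor [ 413.4 -340.3  121.6  125.2    8.4] z 0.003
[0.546 0.013 0.067]
[ 0.791 -0.023  0.026]
67.3103536876169 [[0.295, -0.916, -0.27, 0.101], [0.955, 0.283, 0.085, 0.57], [-0.001, -0.283, 0.959, 0.373], [0.0, 0.0, 0.0, 1.0]]
```

>>> jog_arm(
  gripper=[1,1,1,1,1,1,1,1],
  offset=[
    [27.7,-41.4,-8],
    [27.7,-41.4,-8],
    [27.7,-41.4,-8],
    [27.7,-41.4,-8],
    [27.7,-41.4,-8],
    [27.7,-41.4,-8],
    [27.7,-41.4,-8],
    [27.7,-41.4,-8],
  ],
  twist=[-4,-4,-4,-4,-4,-4,-4,-4],
  squeeze=40,
)

```text
clock: 1.2
tcp_pos: [0.4447, 0.1375, 0.1519]
orientation: [0.0, 0.183, 0.983, 0.0]
wrist_force: [1.0, 0.7, -0.8]
finger_gap: 0.0851
grip_force: 0.0
```

>>> jog_arm(
  gripper=[1,1,1,1,1,1,1,1],
  offset=[
    [0,0,0],
    [0,0,0],
    [0,0,0],
    [0,0,0],
    [0,0,0],
    [0,0,0],
    [0,0,0],
    [0,0,0],
  ],
  twist=[0,0,0,0,0,0,0,0],
)

```text
clock: 2.2
tcp_pos: [0.4438, 0.1393, 0.152]
orientation: [0.0, 0.183, 0.983, 0.0]
wrist_force: [-0.4, -0.3, -0.7]
finger_gap: 0.0851
grip_force: 0.0
```

```bash
cat > look.py <<'E'
import sys
from m import *
def yaw():
    q=env.get_state()['orientation']; return np.degrees(2*np.arctan2(q[2],q[1]))
k,x,y=sys.argv[1],float(sys.argv[2]),float(sys.argv[3])
s=env.get_state(); c=cam('wrist'); P=cloud(c)
if len(sys.argv)>4: save(c,sys.argv[4])
ctr,f,wh,d,n=model(c,P,k,np.array([x,y]),0.047)
Y=yaw(); t=(f-Y+90)%180-90
print('ctr',ctr.round(4),'front',round(f,1),wh,d.round(1),n,'Y',round(Y,1))
print('move cm',((ctr-s['tcp_pos'][:2])*100).round(2),'twist',round(t,1),'tcp',s['tcp_pos'].round(4))
E
python3 look.py blue .446 .135 w1.png
```

```text
ctr [0.4453 0.1353] front -21.9 (57.64871597290039, 55.15291213989258) [11.2 -7.2] 3314 Y 158.9
move cm [ 0.15 -0.4 ] twist -0.7 tcp [0.4438 0.1393 0.152 ]
```

View pics/w1.png

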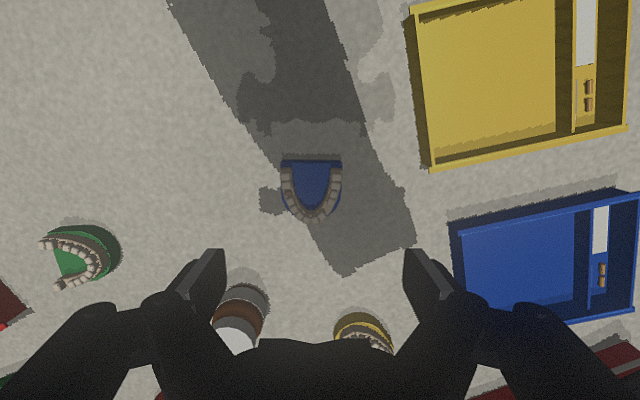

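The wrist view shows the blue model at (312,187), facing towards the gripper, with clear room for both fingers. The yellow and blue pans are at the upper right and right.

>>> jog_arm(
  gripper=[1,1,1,1,1,1,1,1],
  offset=[
    [-0.45,-0.14,-4],
    [-0.45,-0.14,-9],
    [-0.45,-0.14,-12],
    [-0.45,-0.14,-13.5],
    [-0.45,-0.14,-14.3],
    [-0.45,-0.14,-14.7],
    [-0.45,-0.14,-14.7],
    [-0.45,-0.14,-14.7],
  ],
  twist=[-0.5,-0.5,-0.5,-0.5,-0.5,-0.5,-0.5,-0.5],
)

```text
clock: 3.25
tcp_pos: [0.4399, 0.138, 0.0057]
orientation: [0.001, 0.188, 0.982, 0.0]
wrist_force: [0.8, 0.2, -0.1]
finger_gap: 0.0853
grip_force: 0.0
```

>>> jog_arm(
  gripper=[0.6,0.5,0.4,0.4,0.4,0.4,0.4,0.4],
  offset=[
    [0,0,0],
    [0,0,0],
    [0,0,0],
    [0,0,0],
    [0,0,0],
    [0,0,0],
    [0,0,0],
    [0,0,0],
  ],
  twist=[0,0,0,0,0,0,0,0],
)

```text
clock: 4.25
tcp_pos: [0.4397, 0.1379, 0.0057]
orientation: [0.0, 0.188, 0.982, 0.0]
wrist_force: [-1.4, -0.0, 5.0]
finger_gap: 0.0565
grip_force: 42.5
```

>>> jog_arm(
  gripper=[0.4,0.4,0.4,0.4,0.4,0.4,0.4,0.4],
  offset=[
    [0,0,2],
    [0,0,6],
    [2,2.2,10],
    [6,6.6,12],
    [10,11,12],
    [14,15.5,12],
    [15.9,17.6,12],
    [15.9,17.6,12],
  ],
  twist=[0,0,2,6,10,13.7,13.7,13.7],
)

```text
clock: 5.25
tcp_pos: [0.599, 0.3153, 0.1237]
orientation: [-0.0, 0.068, 0.998, -0.0]
wrist_force: [-0.9, -0.7, -1.7]
finger_gap: 0.0567
grip_force: 43.4
```

```bash
cat > pan.py <<'E'
import sys
from m import *
# floor of the large bay: coloured pixels at z<8mm near the expected centre
k,x,y,name=sys.argv[1],float(sys.argv[2]),float(sys.argv[3]),sys.argv[4]
s=env.get_state(); c=cam('wrist'); P=cloud(c); save(c,name)
near=(np.abs(P[...,0]-x)<.14)&(np.abs(P[...,1]-y)<.16)
cm=cmask(c['image'],k,100,25)&near
print('z floor',np.nanmedian(P[cm&(P[...,2]<.012)][:,2]).round(4))
for nm,lo,hi in(('floor',-.01,.009),('rim',.026,.036)):
    q=P[cm&(P[...,2]>lo)&(P[...,2]<hi)][:,:2]*1000
    for yw in (0,):
        (cx,cy),(w,h),a=cv2.minAreaRect(q.astype(np.float32)); a=(a+45)%90-45
        R=np.array([[np.cos(np.radians(a)),np.sin(np.radians(a))],[-np.sin(np.radians(a)),np.cos(np.radians(a))]])
        l=(q-[x*1000,y*1000])@R.T
        print(nm,len(q),'rect',np.round([cx,cy,w,h,a],1),'local x',np.percentile(l[:,0],[.2,99.8]).round(1),'y',np.percentile(l[:,1],[.2,99.8]).round(1))
# held model
q=env.get_state()['orientation']
print('tcp',s['tcp_pos'].round(4),'Y',np.degrees(2*np.arctan2(q[2],q[1])).round(1),'gap',s['finger_gap'].round(4),s['wrist_force'].round(1))
E
python3 pan.py blue .606 .313 w2.png
```

```text
z floor 0.0031
floor 12404 rect [600.1 331.1 190.1 128.9 -11.9] local x [-71.9  48.2] y [-67.  100.3]
rim 2827 rect [608.3 328.8 174.4 135.4  -8.1] local x [-67.6  66.2] y [-70.7 102.8]Traceback (most recent call last):
  File "pan.py", line 18, in <module>
    print('tcp',s['tcp_pos'].round(4),'Y',np.degrees(2*np.arctan2(q[2],q[1])).round(1),'gap',s['finger_gap'].round(4),s['wrist_force'].round(1))
                                                                                             ^^^^^^^^^^^^^^^^^^^^^
AttributeError: 'float' object has no attribute 'round'
```

View pics/w2.png

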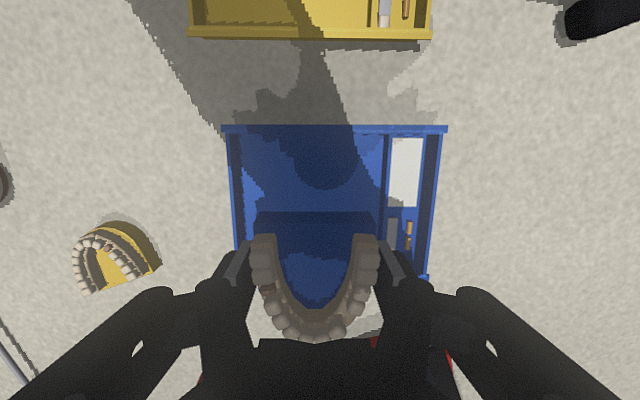

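The wrist view shows the blue model held upright, teeth at (265–375, 240–340), over the blue pan. The pan's far rim is at row 128 and its divider at column 385.

>>> jog_arm(
  gripper=[0.4,0.4,0.4,0.4,0.4,0.4,0.4,0.4],
  offset=[
    [0,-0.22,-2],
    [0,-0.22,-5],
    [0,-0.22,-8],
    [0,-0.22,-10],
    [0,-0.22,-10.8],
    [0,-0.22,-11.1],
    [0,-0.22,-11.2],
    [0,-0.22,-11.2],
  ],
  twist=[-0.3,-0.3,-0.3,-0.3,-0.3,-0.3,-0.3,-0.3],
)

```text
clock: 6.3
tcp_pos: [0.5989, 0.3118, 0.014]
orientation: [0.001, 0.072, 0.997, 0.0]
wrist_force: [-0.3, 1.1, -1.4]
finger_gap: 0.0566
grip_force: 43.4
```

```bash
sed -i "s/s\['finger_gap'\].round(4)/s['finger_gap']/" pan.py; python3 - <<'E'
from h import *
s=env.get_state(); print(s['tcp_pos'],s['wrist_force'])
E
```

```text
[0.59890815 0.31182889 0.0140042 ] [-0.26543577  1.11799726 -1.3711267 ]
```

>>> jog_arm(
  gripper=[0.4,0.4,0.4,0.4,0.4,0.4,0.4,0.4],
  offset=[
    [0,0.1,-0.1],
    [0,0.1,-0.2],
    [0,0.1,-0.3],
    [0,0.1,-0.4],
    [0,0.1,-0.48],
    [0,0.1,-0.55],
    [0,0.1,-0.6],
    [0,0.1,-0.6],
  ],
  twist=[0,0,0,0,0,0,0,0],
)

```text
clock: 7.3
tcp_pos: [0.5983, 0.3127, 0.0087]
orientation: [0.0, 0.072, 0.997, 0.0]
wrist_force: [-3.7, -1.3, 10.0]
finger_gap: 0.0569
grip_force: 44.5
```

>>> jog_arm(
  gripper=[0.75,0.8,0.85,0.85,0.85,0.85,0.85,0.85],
  offset=[
    [0,0,0],
    [0,0,0],
    [0,0,0],
    [0,0,0.5],
    [0,0,2],
    [0,0,5],
    [0,0,9],
    [0,0,13],
  ],
  twist=[0,0,0,0,0,0,0,0],
)

```text
clock: 8.3
tcp_pos: [0.5984, 0.3127, 0.1395]
orientation: [0.0, 0.072, 0.997, 0.0]
wrist_force: [1.0, 0.8, 0.1]
finger_gap: 0.0727
grip_force: 0.0
```

```bash
python3 - <<'E'
from m import *
c=cam('wrist'); save(c,'w3.png')
P=cloud(c); print([np.round(v,4) for v in model(c,P,'blue',np.array([.606,.312]),.045)])
E
```

```text
[array([0.605 , 0.3116]), np.float64(-8.4715), array([58.0081, 56.1569]), array([11.6832, -0.758 ]), np.int64(3698)]
```

View pics/w3.png

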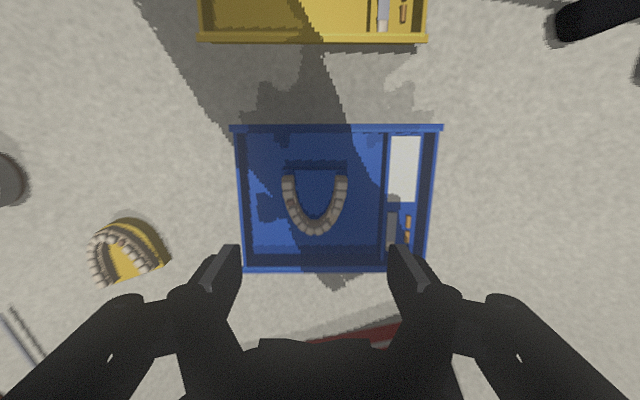

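The wrist view shows the blue model released, teeth up at (315,200), central and square in its pan. Next is yellow.

>>> jog_arm(
  gripper=[1,1,1,1,1,1,1,1],
  offset=[
    [4,-18.9,1],
    [4,-18.9,1],
    [4,-18.9,1],
    [4,-18.9,1],
    [4,-18.9,1],
    [4,-18.9,1],
    [4,-18.9,1],
    [4,-18.9,1],
  ],
  twist=[10,21.7,21.7,21.7,21.7,21.7,21.7,21.7],
)

```text
clock: 9.35
tcp_pos: [0.638, 0.1249, 0.1469]
orientation: [-0.0, -0.118, 0.993, 0.0]
wrist_force: [0.2, 0.4, 0.7]
finger_gap: 0.0852
grip_force: 0.0
```

```bash
python3 look.py yellow .631 .122
```

```text
ctr [0.6301 0.1219] front -167.5 (57.636112213134766, 57.0644645690918) [-6.5 -0.7] 3353 Y 193.6
move cm [-0.79 -0.31] twist -1.0 tcp [0.638  0.1249 0.1469]
```

>>> jog_arm(
  gripper=[1,1,1,1,1,1,1,1],
  offset=[
    [-0.07,-0.13,-4],
    [-0.07,-0.13,-9],
    [-0.07,-0.13,-12],
    [-0.07,-0.13,-13.3],
    [-0.07,-0.13,-13.8],
    [-0.07,-0.13,-14.1],
    [-0.07,-0.13,-14.1],
    [-0.07,-0.13,-14.1],
  ],
  twist=[-0.6,-0.6,-0.6,-0.6,-0.6,-0.6,-0.6,-0.6],
)

```text
clock: 10.4
tcp_pos: [0.6383, 0.1224, 0.0071]
orientation: [0.001, -0.112, 0.994, 0.0]
wrist_force: [0.4, 1.2, 0.3]
finger_gap: 0.0852
grip_force: 0.0
```

>>> jog_arm(
  gripper=[0.6,0.5,0.4,0.4,0.4,0.4,0.4,0.4],
  offset=[
    [0,0,0],
    [0,0,0],
    [0,0,0],
    [0,0,0],
    [0,0,0],
    [0,0,0],
    [0,0,0],
    [0,0,0],
  ],
  twist=[0,0,0,0,0,0,0,0],
)

```text
clock: 11.4
tcp_pos: [0.638, 0.1224, 0.0067]
orientation: [0.001, -0.112, 0.994, 0.0]
wrist_force: [-0.3, -0.8, 5.8]
finger_gap: 0.0564
grip_force: 43.5
```

>>> jog_arm(
  gripper=[0.4,0.4,0.4,0.4,0.4,0.4,0.4,0.4],
  offset=[
    [0,0,3],
    [-1,1,8],
    [-4.5,4,12],
    [-9,8,12],
    [-13.5,12,12],
    [-18,16,12],
    [-22.3,19.8,12],
    [-22.3,19.8,12],
  ],
  twist=[0,-2,-6,-10,-14,-18,-21.4,-21.4],
)

```text
clock: 12.4
tcp_pos: [0.4107, 0.3221, 0.1255]
orientation: [-0.001, 0.071, 0.997, -0.0]
wrist_force: [-0.4, 0.4, -1.3]
finger_gap: 0.0568
grip_force: 43.2
```

```bash
python3 pan.py yellow .4075 .321 w4.png
```

```text
z floor 0.0032
floor 12900 rect [412.  339.2 190.8 121.7  -8.8] local x [-58.8  61.7] y [-75.3  98.7]
rim 3104 rect [412.  337.7 174.4 136.   -8.4] local x [-66.   69.4] y [-69.4 104.2]
tcp [0.4107 0.3221 0.1255] Y 171.7 gap 0.056777993075817226 [-0.4  0.4 -1.3]
```

>>> jog_arm(
  gripper=[0.4,0.4,0.4,0.4,0.4,0.4,0.4,0.4],
  offset=[
    [0.5,-0.2,-2],
    [0.5,-0.2,-5],
    [0.5,-0.2,-8],
    [0.5,-0.2,-10],
    [0.5,-0.2,-10.8],
    [0.5,-0.2,-11.1],
    [0.5,-0.2,-11.1],
    [0.5,-0.2,-11.1],
  ],
  twist=[-0.1,-0.1,-0.1,-0.1,-0.1,-0.1,-0.1,-0.1],
)

```text
clock: 13.45
tcp_pos: [0.4203, 0.3186, 0.0159]
orientation: [0.001, 0.075, 0.997, 0.0]
wrist_force: [-0.4, 1.1, -1.1]
finger_gap: 0.0568
grip_force: 43.2
```

>>> jog_arm(
  gripper=[0.4,0.4,0.4,0.4,0.4,0.4,0.4,0.4],
  offset=[
    [-0.36,0.12,-0.1],
    [-0.36,0.12,-0.2],
    [-0.36,0.12,-0.3],
    [-0.36,0.12,-0.4],
    [-0.36,0.12,-0.5],
    [-0.36,0.12,-0.58],
    [-0.36,0.12,-0.65],
    [-0.36,0.12,-0.68],
  ],
  twist=[0.2,0.2,0.2,0.2,0.2,0.2,0.2,0.2],
)

```text
clock: 14.45
tcp_pos: [0.416, 0.3196, 0.0097]
orientation: [0.0, 0.073, 0.997, 0.0]
wrist_force: [-4.9, -1.6, 13.9]
finger_gap: 0.0567
grip_force: 44.9
```

>>> jog_arm(
  gripper=[0.75,0.8,0.85,0.85,0.85,0.85,0.85,0.85],
  offset=[
    [0,0,0],
    [0,0,0],
    [0,0,0],
    [0,0,0.5],
    [0,0,2],
    [0,0,5],
    [0,0,9],
    [0,0,14],
  ],
  twist=[0,0,0,0,0,0,0,0],
)

```text
clock: 15.45
tcp_pos: [0.4155, 0.3193, 0.1499]
orientation: [-0.0, 0.073, 0.997, -0.0]
wrist_force: [0.9, 0.1, -0.0]
finger_gap: 0.0725
grip_force: 0.0
```

```bash
python3 look.py yellow .409 .321
```

```text
ctr [0.4089 0.3212] front 168.1 (57.35557174682617, 57.75499725341797) [-4.6  1. ] 3344 Y 171.6
move cm [-0.66  0.19] twist -3.5 tcp [0.4155 0.3193 0.1499]
```

>>> jog_arm(
  gripper=[1,1,1,1,1,1,1,1],
  offset=[
    [24.3,-44.5,0],
    [24.3,-44.5,0],
    [24.3,-44.5,0],
    [24.3,-44.5,0],
    [24.3,-44.5,0],
    [24.3,-44.5,0],
    [24.3,-44.5,0],
    [24.3,-44.5,0],
  ],
  twist=[10,20,30,40,50,60,69,69],
)

```text
clock: 16.5
tcp_pos: [0.6442, -0.0981, 0.1495]
orientation: [0.001, -0.505, 0.863, -0.0]
wrist_force: [0.9, 0.3, -0.4]
finger_gap: 0.0855
grip_force: 0.0
```

```bash
python3 look.py red .655 -.132 w5.png; python3 - <<'E'
from m import *
c=cam('top');P=cloud(c)
for k,x,y in(('yellow',.409,.321),('blue',.605,.312)): print(k,[np.round(v,4) for v in model(c,P,k,np.array([x,y]),.045)])
print(env.get_state()['tcp_pos'])
im=cv2.resize(c['image'][130:320,120:320],None,fx=3,fy=3); cv2.imwrite('pics/t1.png',im[:,:,::-1])
E
```

```text
ctr [ 0.6538 -0.1335] front -121.7 (57.85366439819336, 57.5017204284668) [-4.6 -2.9] 3480 Y 240.2
move cm [ 0.96 -3.54] twist -2.0 tcp [ 0.6442 -0.0981  0.1495]
yellow [array([0.4094, 0.3197]), np.float64(171.8341), array([57.1279, 55.0108]), array([-7.5164,  0.7376]), np.int64(537)]
blue [array([0.6056, 0.3102]), np.float64(-8.2247), array([59.096 , 57.0925]), array([ 8.403 , -2.0803]), np.int64(548)]
[ 0.64593644 -0.10239098  0.14843075]
```

View pics/t1.png

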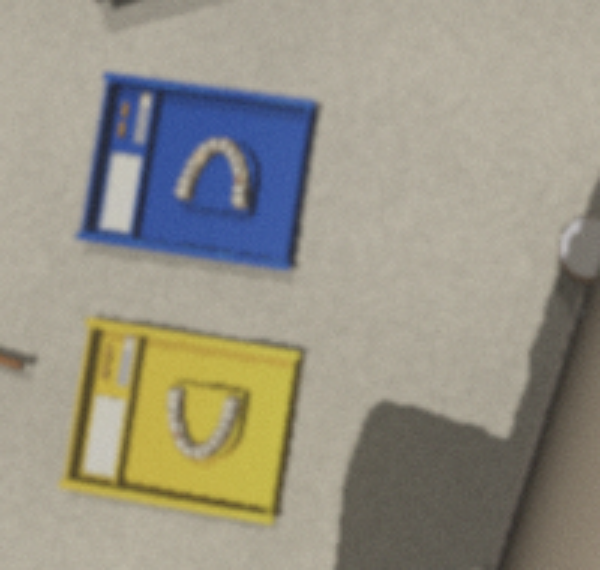

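The enlarged top crop shows blue at (215,175) and yellow at (205,420), both upright and square in their bays. Next is red.

>>> jog_arm(
  gripper=[1,1,1,1,1,1,1,1],
  offset=[
    [1.2,-2.4,0],
    [1.2,-2.4,0],
    [1.2,-2.4,-3],
    [1.2,-2.4,-7],
    [1.2,-2.4,-9],
    [1.2,-2.4,-9.5],
    [1.2,-2.4,-9.5],
    [1.2,-2.4,-9.5],
  ],
  twist=[0,0,0,0,0,0,0,0],
)

```text
clock: 17.6
tcp_pos: [0.6561, -0.1201, 0.0549]
orientation: [0.001, -0.505, 0.863, -0.001]
wrist_force: [-0.5, -0.0, 1.2]
finger_gap: 0.0855
grip_force: 0.0
```

>>> jog_arm(
  gripper=[1,1,1,1,1,1,1,1],
  offset=[
    [0.17,-0.66,0],
    [0.17,-0.66,-1.5],
    [0.17,-0.66,-3],
    [0.17,-0.66,-4.2],
    [0.17,-0.66,-4.7],
    [0.17,-0.66,-4.9],
    [0.17,-0.66,-4.9],
    [0.17,-0.66,-4.9],
  ],
  twist=[-0.6,-0.6,-0.6,-0.6,-0.6,-0.6,-0.6,-0.6],
)

```text
clock: 18.6
tcp_pos: [0.6573, -0.1268, 0.0049]
orientation: [0.0, -0.5, 0.866, -0.0]
wrist_force: [-0.2, -0.1, 0.4]
finger_gap: 0.0856
grip_force: 0.0
```

>>> jog_arm(
  gripper=[0.6,0.5,0.4,0.4,0.4,0.4,0.4,0.4],
  offset=[
    [0,0,0],
    [0,0,0],
    [0,0,0],
    [0,0,0],
    [0,0,0],
    [0,0,0],
    [0,0,0],
    [0,0,0],
  ],
  twist=[0,0,0,0,0,0,0,0],
)

```text
clock: 19.6
tcp_pos: [0.6573, -0.1269, 0.005]
orientation: [0.0, -0.5, 0.866, -0.0]
wrist_force: [-0.7, 0.4, 5.6]
finger_gap: 0.0569
grip_force: 43.8
```

>>> jog_arm(
  gripper=[0.4,0.4,0.4,0.4,0.4,0.4,0.4,0.4],
  offset=[
    [0,0,3],
    [-1.5,-1.2,8],
    [-6,-5,12.5],
    [-10.5,-8.7,12.5],
    [-15,-12.5,12.5],
    [-19.5,-16,12.5],
    [-24.5,-20.3,12.5],
    [-24.5,-20.3,12.5],
  ],
  twist=[0,4,12,20,28,36,38.2,38.2],
)

```text
clock: 20.6
tcp_pos: [0.4087, -0.3319, 0.1288]
orientation: [0.0, 0.754, -0.657, -0.001]
wrist_force: [0.6, 0.1, -1.5]
finger_gap: 0.057
grip_force: 43.1
```

>>> jog_arm(
  gripper=[0.4,0.4,0.4,0.4,0.4,0.4,0.4,0.4],
  offset=[
    [0,0,0],
    [0,0,0],
    [0,0,0],
    [0,0,0],
    [0,0,0],
    [0,0,0],
    [0,0,0],
    [0,0,0],
  ],
  twist=[0,0,0,0,0,0,0,0],
)

```text
clock: 21.6
tcp_pos: [0.4119, -0.3298, 0.1293]
orientation: [0.0, 0.756, -0.655, 0.0]
wrist_force: [0.8, -1.3, -0.2]
finger_gap: 0.0569
grip_force: 43.1
```

```bash
python3 pan.py red .4134 -.3365 w6.png
```

```text
z floor 0.0031
floor 12641 rect [ 410.2 -305.6  153.   198.5    8.4] local x [-74.7  62.2] y [-64.6  53.5]
rim 3112 rect [ 415.7 -345.6  136.   122.     8.7] local x [-66.8  68.8] y [-70.3  49.6]
tcp [ 0.4119 -0.3298  0.1293] Y -81.8 gap 0.056880068281696415 [ 0.8 -1.3 -0.2]
```

View pics/w6.png

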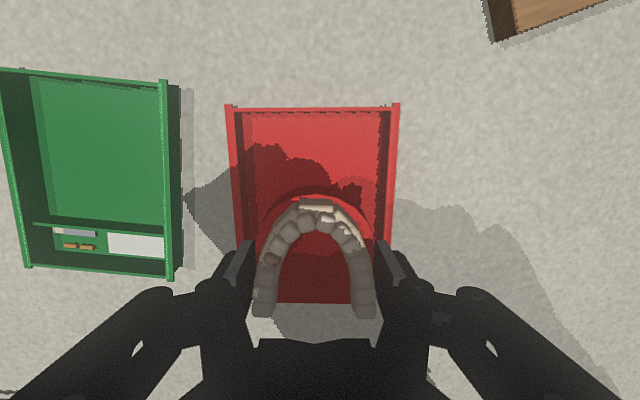

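The wrist view shows the red model held upright (teeth 255–375, 205–315), lined up with the red pan. The pan's far rim is at row 107 and its sides at columns 232 and 393.

>>> jog_arm(
  gripper=[0.4,0.4,0.4,0.4,0.4,0.4,0.4,0.4],
  offset=[
    [0.15,-0.03,-2],
    [0.15,-0.03,-5],
    [0.15,-0.03,-8],
    [0.15,-0.03,-10],
    [0.15,-0.03,-11],
    [0.15,-0.03,-11.4],
    [0.15,-0.03,-11.4],
    [0.15,-0.03,-11.4],
  ],
  twist=[0.2,0.2,0.2,0.2,0.2,0.2,0.2,0.2],
)

```text
clock: 22.65
tcp_pos: [0.4139, -0.3306, 0.0161]
orientation: [0.0, 0.757, -0.654, 0.001]
wrist_force: [0.0, -1.2, -0.9]
finger_gap: 0.057
grip_force: 43.1
```

>>> jog_arm(
  gripper=[0.4,0.4,0.4,0.4,0.4,0.4,0.4,0.4],
  offset=[
    [-0.05,0.05,-0.2],
    [-0.05,0.05,-0.35],
    [-0.05,0.05,-0.5],
    [-0.05,0.05,-0.6],
    [-0.05,0.05,-0.7],
    [-0.05,0.05,-0.78],
    [-0.05,0.05,-0.84],
    [-0.05,0.05,-0.87],
  ],
  twist=[0,0,0,0,0,0,0,0],
)

```text
clock: 23.65
tcp_pos: [0.4129, -0.3295, 0.0079]
orientation: [0.0, 0.757, -0.654, 0.0]
wrist_force: [-3.2, 3.8, 13.7]
finger_gap: 0.0565
grip_force: 44.7
```

>>> jog_arm(
  gripper=[0.75,0.8,0.85,0.85,0.85,0.85,0.85,0.85],
  offset=[
    [0,0,0],
    [0,0,0],
    [0,0,0],
    [0,0,0.5],
    [0,0,2],
    [0,0,5],
    [0,0,9],
    [0,0,14],
  ],
  twist=[0,0,0,0,0,0,0,0],
)

```text
clock: 24.65
tcp_pos: [0.4125, -0.3291, 0.1482]
orientation: [-0.0, 0.757, -0.654, -0.0]
wrist_force: [0.5, -1.2, -0.3]
finger_gap: 0.0726
grip_force: 0.0
```

```bash
python3 look.py red .4144 -.3366; python3 pan.py red .4144 -.3366 w7.png
```

```text
ctr [ 0.4137 -0.3373] front -85.2 (58.03171920776367, 58.072601318359375) [ 0.3 -4. ] 3403 Y -81.6
move cm [ 0.13 -0.82] twist -3.6 tcp [ 0.4125 -0.3291  0.1482]
z floor 0.0031
floor 13500 rect [ 412.  -313.6  150.7  187.2    8.3] local x [-61.8  75.6] y [-64.1  99. ]
rim 3805 rect [ 411.9 -319.7  135.7  173.7    8.6] local x [-67.5  67.8] y [-69.  103.1]
tcp [ 0.4152 -0.3319  0.1557] Y -81.6 gap 0.07255791675147114 [ 0.6 -0.3  4.1]
```

>>> jog_arm(
  gripper=[1,1,1,1,1,1,1,1],
  offset=[
    [0.9,21.5,0],
    [0.9,21.5,0],
    [0.9,21.5,0],
    [0.9,21.5,0],
    [0.9,21.5,0],
    [0.9,21.5,0],
    [0.9,21.5,0],
    [0.9,21.5,0],
  ],
  twist=[-10,-20,-26.7,-26.7,-26.7,-26.7,-26.7,-26.7],
)

```text
clock: 25.75
tcp_pos: [0.4219, -0.1155, 0.1465]
orientation: [-0.0, -0.585, 0.811, 0.0]
wrist_force: [-0.2, -0.0, 0.4]
finger_gap: 0.0853
grip_force: 0.0
```

```bash
python3 look.py green .426 -.110; python3 -c "
from h import *
print(env.get_state()['tcp_pos'])"
```

```text
ctr [ 0.4254 -0.1119] front 162.9 (55.442222595214844, 57.42425537109375) [-19.4  20. ] 3410 Y 251.6
move cm [0.34 0.36] twist -88.6 tcp [ 0.4219 -0.1155  0.1465]
[ 0.42187978 -0.11536553  0.14644545]
```

>>> jog_arm(
  gripper=[1,1,1,1,1,1,1,1],
  offset=[
    [0.17,-0.2,-4],
    [0.17,-0.2,-9],
    [0.17,-0.2,-12],
    [0.17,-0.2,-13.3],
    [0.17,-0.2,-13.9],
    [0.17,-0.2,-14.1],
    [0.17,-0.2,-14.1],
    [0.17,-0.2,-14.1],
  ],
  twist=[0.6,0.6,0.6,0.6,0.6,0.6,0.6,0.6],
)

```text
clock: 26.8
tcp_pos: [0.4243, -0.1168, 0.0063]
orientation: [0.0, -0.59, 0.808, -0.001]
wrist_force: [-0.1, 0.4, 0.7]
finger_gap: 0.0852
grip_force: 0.0
```

>>> jog_arm(
  gripper=[0.6,0.5,0.4,0.4,0.4,0.4,0.4,0.4],
  offset=[
    [0,0,0],
    [0,0,0],
    [0,0,0],
    [0,0,0],
    [0,0,0],
    [0,0,0],
    [0,0,0],
    [0,0,0],
  ],
  twist=[0,0,0,0,0,0,0,0],
)

```text
clock: 27.8
tcp_pos: [0.4239, -0.1166, 0.0061]
orientation: [0.0, -0.59, 0.808, -0.0]
wrist_force: [-0.9, 0.5, 4.8]
finger_gap: 0.0566
grip_force: 42.3
```

>>> jog_arm(
  gripper=[0.4,0.4,0.4,0.4,0.4,0.4,0.4,0.4],
  offset=[
    [0,0,3],
    [0.5,-0.6,8],
    [3.7,-4.7,12.5],
    [7.2,-9,12.5],
    [10.5,-13.5,12.5],
    [14,-18,12.5],
    [17.7,-22.5,12.5],
    [17.7,-22.5,12.5],
  ],
  twist=[0,2,7,12,16,20.2,20.2,20.2],
)

```text
clock: 28.8
tcp_pos: [0.602, -0.3448, 0.1274]
orientation: [0.0, 0.721, -0.693, -0.001]
wrist_force: [-1.1, 0.5, -2.5]
finger_gap: 0.0568
grip_force: 43.9
```

>>> jog_arm(
  gripper=[0.4,0.4,0.4,0.4,0.4,0.4,0.4,0.4],
  offset=[
    [0,0,0],
    [0,0,0],
    [0,0,0],
    [0,0,0],
    [0,0,0],
    [0,0,0],
    [0,0,0],
    [0,0,0],
  ],
  twist=[0,0,0,0,0,0,0,0],
)

```text
clock: 29.8
tcp_pos: [0.6006, -0.3416, 0.1305]
orientation: [0.0, 0.722, -0.692, -0.0]
wrist_force: [-0.4, -0.3, -1.0]
finger_gap: 0.0565
grip_force: 43.9
```

```bash
python3 pan.py green .601 -.335 w8.png
```

```text
z floor 0.0031
floor 8206 rect [ 600.6 -316.8  121.6  161.6    2.4] local x [-58.8  58.1] y [-62.   27.8]
rim 1279 rect [ 600.8 -317.2  135.7  173.7    2.1] local x [-67.2  68.2] y [-69.1 101.9]
tcp [ 0.6006 -0.3416  0.1305] Y -87.5 gap 0.05648973774709269 [-0.4 -0.3 -1. ]
```

View pics/w8.png

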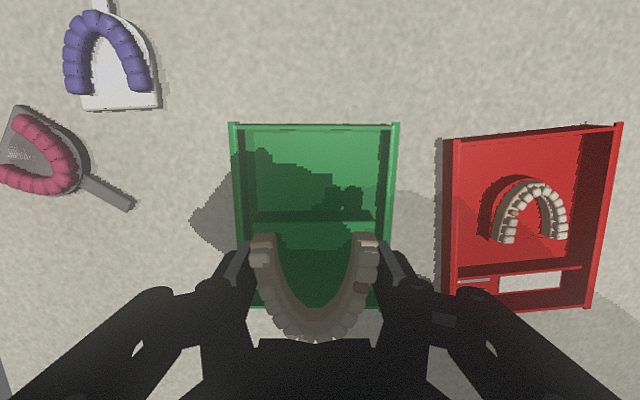

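The wrist view shows the green model held upright over the green pan (sides at columns 235 and 393, far rim at row 125). The red model sits in its pan at (530,215).

>>> jog_arm(
  gripper=[0.4,0.4,0.4,0.4,0.4,0.4,0.4,0.4],
  offset=[
    [0.1,0.12,-2],
    [0.1,0.12,-5],
    [0.1,0.12,-8],
    [0.1,0.12,-10],
    [0.1,0.12,-11],
    [0.1,0.12,-11.4],
    [0.1,0.12,-11.4],
    [0.1,0.12,-11.4],
  ],
  twist=[-0.3,-0.3,-0.3,-0.3,-0.3,-0.3,-0.3,-0.3],
)

```text
clock: 30.85
tcp_pos: [0.6022, -0.3408, 0.0177]
orientation: [-0.0, 0.72, -0.694, 0.001]
wrist_force: [1.4, 0.3, -0.9]
finger_gap: 0.0565
grip_force: 43.9
```

>>> jog_arm(
  gripper=[0.4,0.4,0.4,0.4,0.4,0.4,0.4,0.4],
  offset=[
    [-0.05,0.05,-0.2],
    [-0.05,0.05,-0.35],
    [-0.05,0.05,-0.5],
    [-0.05,0.05,-0.62],
    [-0.05,0.05,-0.72],
    [-0.05,0.05,-0.8],
    [-0.05,0.05,-0.87],
    [-0.05,0.05,-0.91],
  ],
  twist=[0,0,0,0,0,0,0,0],
)

```text
clock: 31.85
tcp_pos: [0.6011, -0.3398, 0.0092]
orientation: [0.0, 0.72, -0.693, 0.0]
wrist_force: [-3.3, 2.4, 11.0]
finger_gap: 0.0566
grip_force: 45.1
```

>>> jog_arm(
  gripper=[0.75,0.8,0.85,0.85,0.85,0.85,0.85,0.85],
  offset=[
    [0,0,0],
    [0,0,0],
    [0,0,0],
    [0,0,0.5],
    [0,0,2],
    [0,0,5],
    [0,0,9],
    [0,0,14],
  ],
  twist=[0,0,0,0,0,0,0,0],
)

```text
clock: 32.85
tcp_pos: [0.6007, -0.3395, 0.149]
orientation: [0.0, 0.72, -0.694, -0.0]
wrist_force: [0.8, -0.4, -0.5]
finger_gap: 0.0728
grip_force: 0.0
```

>>> jog_arm(
  gripper=[0.85,0.85,0.85,0.85,0.85,0.85,0.85,0.85],
  offset=[
    [-4,10,4],
    [-4,16,4],
    [-4,22,4],
    [-4,28,4],
    [-4,33,4],
    [-4,33,4],
    [-4,33,4],
    [-4,33,4],
  ],
  twist=[0,0,0,0,0,0,0,0],
)

```text
clock: 33.85
tcp_pos: [0.5615, -0.0104, 0.1883]
orientation: [-0.0, 0.72, -0.694, 0.001]
wrist_force: [0.1, -0.4, -0.0]
finger_gap: 0.0725
grip_force: 0.0
```

```bash
python3 - <<'E'
from m import *
c=cam('top');P=cloud(c); save(c,'t2.png')
for k,x,y in(('yellow',.4095,.321),('blue',.6057,.312),('red',.4144,-.3366),('green',.6015,-.3342)): print(k,[np.round(v,4) for v in model(c,P,k,np.array([x,y]),.045)])
m=(P[...,2]>.055)&(P[...,2]<.075)&(np.hypot(P[...,0]-.546,P[...,1]-.013)<.05); print('jar',np.median(P[m],0))
print(env.get_state()['clock'])
E
```

```text
yellow [array([0.4093, 0.3196]), np.float64(171.023), array([58.2156, 54.9943]), array([-7.7856,  0.4252]), np.int64(538)]
blue [array([0.6057, 0.3097]), np.float64(-8.0987), array([57.4067, 57.5084]), array([ 8.5246, -2.3418]), np.int64(550)]
red [array([ 0.4138, -0.335 ]), np.float64(-82.4766), array([56.3914, 55.3679]), array([-0.7285, -9.2892]), np.int64(550)]
green [array([ 0.6021, -0.337 ]), np.float64(65.4296), array([66.6426, 61.8928]), array([-0.7195,  7.1922]), np.int64(533)]
jar [nan nan nan]
33.9
  return _methods._mean(a, axis=axis, dtype=dtype,
  ret = um.true_divide(
```

View pics/t2.png

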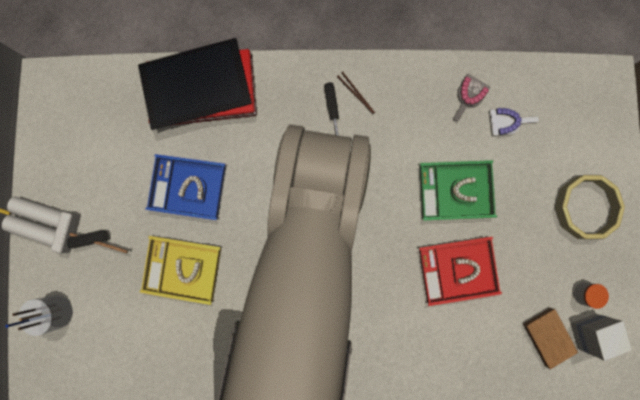

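The top view shows all four models upright in their matching pans: blue (192,188), yellow (188,270), green (465,189) and red (467,271). The arm is clear of everything. Green's rectangle fit (67 x 62 mm) took in some pan wall, but its position and the grip readings agree with the placing.

```bash
python3 -c "
from workcell import env
print(env.hand_in())"
```

```text
the job is handed in; nothing more can be done
None
```

All four models are in the pans of their own colour, teeth up, centred to within about 3 mm and squared up as far as the camera could measure (green's angle rests on the grip, not a clean camera fit); I kept clear of the jar and screwdriver but did not re-measure them, and the job was handed in at 33.9 s with no verdict returned.

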